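# Tip a heel plate out of the brush caddy

## Robot

A 6-joint arm with a two-finger parallel gripper is mounted at the origin on the work surface. World frame = base frame: x ahead of the robot, y to its left, z up, the work surface at z = 0. Lengths are in m, angles in rad, forces in N, time in s.
With the tool pointing down it reaches from about 0.375 to 0.9 m from the base axis. Payload 3.1 kg.
Tool frame: the origin (TCP) lies on the centre line of the jaws, within the pads' length; the fingertips stand robot.tcp_to_tips ahead of it and the grasp point (between the pads) lies 3 mm ahead of it (robot.tcp_to_tips is the distance from the TCP to the fingertips, in m); z points along the fingers, y is the line along which they close (so a half turn about z gives the same grasp; the last joint's range is limited). The gripper opens to 87 mm and grips with 3 to 60 N. Pads are 19 mm wide; open, the fingers measure 117 mm over their backs; the gripper's body (75 mm by 190 mm) begins 51 mm behind the grasp point.
Start: joints at [-1.292, 0.527, 1.433, -0, 1.181, -0.178], TCP at [0.276, -0.561, 0.219] pointing down, gripper open.
Joint ranges: [-3.08, 3.08], [-0.75, 2.2], [0.22, 2.44], [-1.43, 4.57], [0, 2.65], [-2.85, 2.85]. Speed limits (rad/s): [2.79, 2.79, 3.14, 3.14, 3.14, 3.14].

## Interface

Orientations are given as a unit quaternion [x, y, z, w].
In Python, from rig import robot gives the robot as it stands. The module is installed in compiled form; this text tells all that it offers.
- The arm moves only by the shell command python3 -m jog 'ROWS' [FORCE]. ROWS is JSON, one flat list of numbers, 5 for each row, row after row: the finger opening in m, from 0 to 0.087, then the shift along the tool's x, y, z in m, then the turn about the tool's z in units of 10 degrees (1.0 is 10 degrees). In form: [claw, x, y, z, roll, claw, x, y, z, roll, ...]. A call has 1 to 20 rows; each row shifts and turns the commanded pose from where the row before left it, along the tool's axes as they then stand; what a row does not reach is not made up. A row lasts 1/8 s, in which the tool goes at most 62.5 mm and 10.7 degrees, less where a joint would pass 70% of its speed; a pose out of reach is approached as far as the arm can. A call with a gripper value outside its range is refused whole. The fingers move at their own pace and stop on an object; FORCE is the grip in N (left out, the last holds). Time passes only in rows, so rows that do not move let the fingers close. It gives the time, the measured TCP pose, the force, the opening and the grip force at its end, in the units of the state.
- robot.get_obs(): the state, without advancing time (a new reading comes with each control period).
- robot.camera(name): name is "side" or "top"; returns the picture (420x560x3 uint8, blue, green, red); there is no depth.
- robot.camera_model(name): a dict with "fx", "fy", "cx", "cy" (pixels), "R" (3x3) and "t" (3): a world point X has camera coordinates R X + t. Camera axes: x right, y down, z forward; pixel columns grow to the right and rows downward; lengths in m; the calibration is good to about 2 mm. A picture is of the moment at which its call begins. camera_model takes no time and is no camera call.
- robot.hand_in(): hands the job in; it is judged then, once.
Trained networks look in the newest picture that a camera, given by its name, has taken for a name from the list of things; names that differ only in an ending like _2 or _b are one class to them, and where a whole thing is asked for, a point or a joint stands for the part that bears it (a point fixed in the world has none). Each returns a list of dicts, best first, with "conf" (0 to 1); they miss things now and then, are a little off and sometimes report something else, mostly with a low value. They report only what shows in the picture. A call takes as long as a camera call. They do not tell look-alikes from the thing itself.
- robot.look_for(camera, label): "extent" ([centre column, centre row, width, height] in pixels, round what is visible of it).
- robot.outline_of(camera, label): "region" (420x560 bool, what is visible of it) and "extent" ([centre column, centre row, width, height] in pixels, round what is visible of it).
The state is a dict: "time": time; "q": joint angles; "joint_velocities": joint speeds; "joint_torque": joint torques, N m; "position": TCP position; "tool_rot": TCP orientation; "ft_force": force on the tool from outside, world axes, zero at the start; "moment": the same for the moment, N m; "grip_width": finger opening in m; "grip_force": force on a finger pad.
Only numpy, scipy, OpenCV 4.12 (cv2) and the standard library are available. Lean on these libraries where they do the work, as an engineer would, in place of code of your own. Each camera call takes 0.05 s, during which the arm holds its last target. There are 200 camera calls.

## Task

The steel heel plate lies in the pine caddy, too flat to pick out. Lift the caddy out of the blue crate by its swinging handle, still latched, stand it on the red lid and let go, then turn the knob latch a quarter turn to free the gate. Take the caddy by its walls, tip it gate-down to about 40 degrees with the mouth low over the white tray and keep it there a moment so that the plate slides out into the tray, then bring it level and stand it on the red lid again, clear of tray and crate, leaving everything else where it is.

Things in the scene. Friction and masses are not known exactly. Their poses are not given: they have to be found in the camera images.
- caddy_mid (a point): Centre of the pine caddy, an open trough 200 long (x) x 66 wide (y) x 58 mm high; the point is half-way up, 29 mm above the underside of its feet. -x points to the gate end, x to the closed rear end, z up. Side walls 6 mm thick, outer faces flat at y = +-33, from 10 to 58 mm up; inner floor 10 mm up. About 0.4 kg, centre of mass near x = -18. In the crate fingers do not fit beside it (under 20 mm).
- wall_grip (a point): Point in the caddy 66 mm behind caddy_mid, at the same height: here the two side walls are clear on both sides and above and can be gripped from above across the 66 mm. The handle stands 84 mm in front of it and reaches 130 mm above the underside. Held here the gate end is the heavier, so grip firmly: the caddy can turn some degrees in the grip. Axes as caddy_mid.
- caddy_mouth (a point): Point on the caddy's inner floor in the middle of its gate end (100 mm in front of caddy_mid, 10 mm above the underside); axes as caddy_mid. The mouth is 54 wide x 38 mm high.
- gate: Pine gate, 56 wide x 42 x 5 mm thick, hung in front of the mouth; origin on its hinge along its top edge, 54 mm above the caddy's underside. Unlatched it hangs plumb: it swings open by itself as the caddy is tipped gate-down and shuts when the caddy is level.
- bail_grip (a point): Middle of the caddy's carrying handle: a round wooden dowel 16 mm thick, 72 mm long along y, between two steel straps 72 mm apart. It swings (axis y) on pivots 70 mm below this point, which are at x = -18, 52 mm up in the caddy. It swings 0.3 rad either way to stop pins; light friction keeps it about upright. The caddy hangs level from it and cannot be tipped by it.
- knob_grip (a point): Centre of the latch's wooden wing knob, on an upright steel rod at the gate end (x = -110, y = +38 in the caddy, 78 mm above the underside). Wing 36 long (its y) x 12 thick (its x) x 24 mm high; its frame turns with it about z. Shut, it lies across the caddy and the rod's toe blocks the gate's foot; open, it lies along the caddy.
- latch (a joint): Angle of the knob latch, rad: 0 shut (starts between 0 and 0.2); grows clockwise seen from above to a stop at 1.6 (a quarter turn, open). Friction about 0.04 N m; stays where it is left. Open, the rod's toe sticks out 25 mm ahead of the rod, 15 mm above the caddy's underside, clear of the gate.
- plate_mid (a point): Centre of the steel heel plate, a flat horseshoe 60 x 46 x 5 mm, about 70 g, lying on the caddy's inner floor (mid 12.5 mm above the caddy's underside). It slides on the pine floor from about 16 to 24 degrees of tilt on. x points to its round end, z is its flat normal.
- tray: White enamel tray, 190 (x) x 164 (y) mm outside, rim 18 mm high, wall 4 mm, rubber-lined floor at 6 mm; fixed. Origin: centre of its underside on the lid, z up. It and the crate change sides from start to start.
- crate: Blue plastic crate, 250 (x) x 126 (y) mm outside, 48 mm high, wall and floor 5 mm; fixed. Origin: centre of its underside on the lid. Between crate and tray, straight ahead of the robot, the lid is clear over 200 mm (y) x 250 mm (x from 0.42 to 0.67 m). The caddy starts in the crate, gate end toward the crate's -x end (the robot).
- tin_black_mid (a point): Bystander: centre of a round black polish tin, 77 mm across, 26 mm high.
- tin_brown_mid (a point): Bystander: centre of a round brown polish tin, 77 mm across, 26 mm high.
- horn_mid (a point): Bystander: centre of the black plastic shoe horn, 150 x 42 mm, 9 mm high.
- brush_mid (a point): Bystander: centre of the shoe brush, 150 x 48 mm, 42 mm high.
- cleaner_mid (a point): Bystander: centre of the white cleaner bottle, 52 mm across, 130 mm high.
- heels_mid (a point): Bystander: centre of a joined pair of black rubber heels, 119 x 62 mm, 12 mm high.
Not all that is in view belongs to the job. There is more than one size of the part that bears plate_mid; the job needs the smaller.

How it is judged:
By the outcome, as a careful person would: the job done as asked, in the order asked, and still so for the second after the job is handed in, with the robot touching nothing.
It also fails if it takes over 64 s, if anything falls off the work surface, if the arm or the gripper's body presses on something with over 40 N, if the wrist force passes 120 N, or if a joint passes its speed limit or range.

## Working session

There is one attempt and no reset: what is moved stays moved. The work goes in short steps, Python scripts to look and compute and a shell command to move; the robot and the scene stay as the last step left them, time stands still between calls to the robot, and variables do not carry over. Pictures are saved under pics/ and viewed, at most 10 in all, crops included, and the job is handed in when it is done.

```bash
mkdir -p pics; cat > h.py <<'E'
import numpy as np, cv2
from rig import robot
from scipy.spatial.transform import Rotation as Rn
def ray(cam,u,v):
    m=robot.camera_model(cam);R=np.array(m["R"]);t=np.array(m["t"])
    d=R.T@np.array([(u-m["cx"])/m["fx"],(v-m["cy"])/m["fy"],1]);return -R.T@t,d
def at_z(cam,u,v,z):
    c,d=ray(cam,u,v);return c+d*(z-c[2])/d[2]
def proj(cam,X):
    m=robot.camera_model(cam);p=np.array(m["R"])@np.array(X)+np.array(m["t"])
    return np.array([m["fx"]*p[0]/p[2]+m["cx"],m["fy"]*p[1]/p[2]+m["cy"]])
def st():
    o=robot.get_obs();print(round(o["time"],2),np.round(o["position"],4),"\n",np.round(Rn.from_quat(o["tool_rot"]).as_matrix(),3),"\nq",np.round(o["q"],3),"F",np.round(o["ft_force"],1),"w",o["grip_width"],o["grip_force"]);return o
def snap(cam,name):
    im=robot.camera(cam);cv2.imwrite(f"pics/{name}.png",im);return im
E
python3 - <<'E'
from h import *
st();print(robot.tcp_to_tips)
ims=[snap("top","top0"),snap("side","side0")]
for c in("top","side"):
    print(c,robot.camera_model(c)["t"],np.round(-np.array(robot.camera_model(c)["R"]).T@robot.camera_model(c)["t"],3))
    for l in("caddy_mid","bail_grip","knob_grip","crate","tray","plate_mid","gate"):
        for r in robot.look_for(c,l)[:3]:
            u,v=r["extent"][:2];print(l,round(r["conf"],2),np.round(r["extent"],1),np.round(at_z(c,u,v,{"caddy_mid":.06,"bail_grip":.135,"knob_grip":.083}.get(l,.02)),3))
E
```

```text
0.0 [ 0.2755 -0.5602  0.2178] 
 [[ 0.897  0.441 -0.001]
 [ 0.441 -0.897  0.002]
 [ 0.    -0.002 -1.   ]] 
q [-1.293  0.528  1.434  0.     1.181 -0.179] F [ 0.4 -0.4 -0.5] w 0.08701546528479083 0.0
0.022
top [-0.02740557  0.57668496  1.08177255] [ 0.386 -0.005  1.164]
caddy_mid 0.71 [192.8 243.   50.1  79.3] [0.491 0.217 0.06 ]
bail_grip 0.58 [190.5 247.8  38.    6.6] [0.472 0.207 0.135]
knob_grip 0.18 [280.2 155.3  25.7  27. ] [ 0.727 -0.003  0.083]
crate 0.78 [196.7 243.5  59.5  96.8] [0.494 0.215 0.02 ]
tray 0.98 [355.1 246.4  72.2  84.8] [ 0.498 -0.211  0.02 ]
plate_mid 0.92 [142.1 249.8  34.6  36.4] [0.473 0.36  0.02 ]
gate 0.39 [193.6 278.6  18.1   1.2] [0.401 0.217 0.02 ]
side [0.47351916 0.24226653 1.02540859] [-0.036  0.893  0.732]
caddy_mid 0.6 [255.6 267.9  83.5  69.3] [0.487 0.228 0.06 ]
caddy_mid 0.6 [260.  278.2 117.3  76.3] [0.455 0.253 0.06 ]
caddy_mid 0.36 [270.3 277.2  15.6   9.7] [0.438 0.236 0.06 ]
bail_grip 0.96 [262.  256.9  27.   43.1] [0.441 0.263 0.135]
bail_grip 0.63 [265.1 191.8  35.   21.6] [0.616 0.012 0.135]
knob_grip 0.57 [282.5 286.6  11.3  24.3] [0.38  0.269 0.083]
crate 0.73 [259.6 279.1 118.   80.9] [0.483 0.218 0.02 ]
tray 0.88 [336.3 211.3  78.8  45.5] [ 0.483 -0.184  0.02 ]
tray 0.63 [283.1 280.4  11.8  17.2] [0.432 0.189 0.02 ]
plate_mid 0.79 [225.9 322.3  35.   28.2] [0.456 0.379 0.02 ]
plate_mid 0.51 [270.5 278.1  15.8  10.2] [0.463 0.2   0.02 ]
gate 0.73 [290.  282.6  16.3  22.5] [0.414 0.186 0.02 ]
```

```bash
python3 - <<'E'
import cv2,numpy as np
a=cv2.imread("pics/top0.png");b=cv2.imread("pics/side0.png")
cv2.imwrite("pics/c0.png",np.hstack([cv2.resize(a[190:310,140:250],(400,436),interpolation=2),cv2.resize(b[220:345,200:315],(400,436),interpolation=2)]))
E
```

```text
(no output)
```

View pics/top0.png

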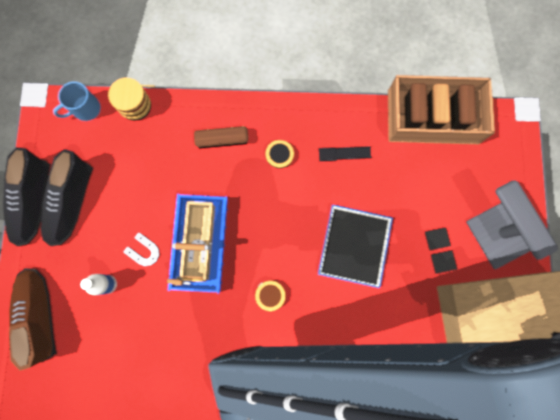

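View pics/c0.png

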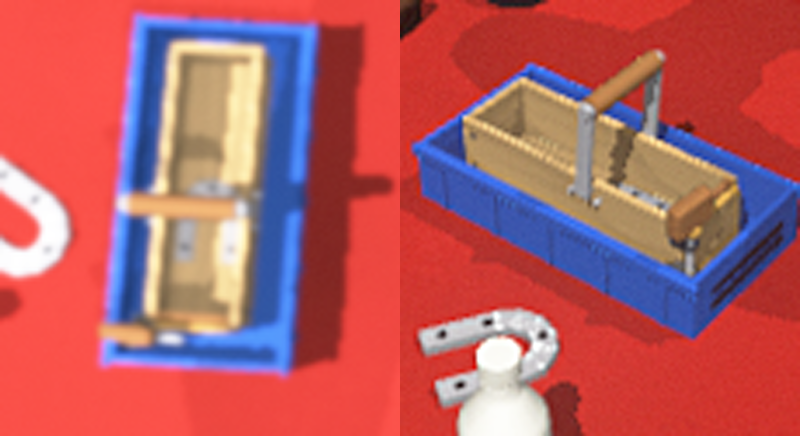

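```bash
cat >> h.py <<'E'
def tri(u1,u2):
    c1,d1=ray("top",*u1);c2,d2=ray("side",*u2)
    s=np.linalg.lstsq(np.c_[d1,-d2],c2-c1,rcond=None)[0];a=c1+s[0]*d1;b=c2+s[1]*d2
    return (a+b)/2,np.linalg.norm(a-b)
E
python3 - <<'E'
from h import *
r=at_z("top",199.95,202.1,.063);g=at_z("top",193.6,278.6,.063)
ax=(r-g)/np.linalg.norm(r-g);print("rear",r,"gate",g,np.linalg.norm(r-g),"yaw",np.degrees(np.arctan2(ax[1],ax[0])))
print("bail expected",(r+g)/2-.018*ax)
print("bail tri",tri((189.5,246.7),(264.7,243.4)), at_z("top",189.5,246.7,.130))
for l in("crate","tray"):
    o=robot.outline_of("top",l)[0];c=cv2.findContours(o["region"].astype(np.uint8),0,2)[0];c=max(c,key=cv2.contourArea)
    b=cv2.boxPoints(cv2.minAreaRect(c));z=.048 if l=="crate" else .018
    P=np.array([at_z("top",*p,z)[:2] for p in b]);print(l,P.round(3).tolist(),P.mean(0).round(3))
for n,p in dict(brown=(270,296),black=(280,153),horn=(345,154),brush=(221,137),bottle=(97,284)).items(): print(n,at_z("top",*p,.02).round(3))
E
```

```text
rear [0.5990862  0.20451244 0.063     ] gate [0.400008   0.20908456 0.063     ] 0.19913069920519227 yaw -1.315648136444515
bail expected [0.48155185 0.20721179 0.063     ]
bail tri (array([0.4740848 , 0.21012774, 0.12850782]), np.float64(0.0030528189309609057)) [0.47528778 0.21061044 0.13      ]
crate [[0.37, 0.279], [0.628, 0.276], [0.62, 0.133], [0.362, 0.142]] [0.495 0.207]
tray [[0.419, -0.107], [0.613, -0.146], [0.581, -0.318], [0.388, -0.275]] [ 0.5   -0.212]
brown [0.36  0.014 0.02 ]
black [ 0.753 -0.002  0.02 ]
horn [ 0.756 -0.184  0.02 ]
brush [0.795 0.165 0.02 ]
bottle [0.38  0.471 0.02 ]
```

```bash
python3 -m jog '[0.087,0.037,-0.043,0,0, 0.087,0.037,-0.043,0,0, 0.087,0.037,-0.043,0,0, 0.087,0.037,-0.043,0,0, 0.087,0.037,-0.043,0,0, 0.087,0.037,-0.043,0,0, 0.087,0.037,-0.043,0,0, 0.087,0.037,-0.043,0,0, 0.087,0.037,-0.043,0,0, 0.087,0.037,-0.043,0,0, 0.087,0.037,-0.043,0,0, 0.087,0.037,-0.043,0,0, 0.087,0.037,-0.043,0,0, 0.087,0.037,-0.043,0,0, 0.087,0,0,0,-1.04, 0.087,0,0,0,-1.04, 0.087,0,0,0,-1.04, 0.087,0,0,0,-1.04, 0.087,0,0,0,-1.04, 0.087,0,0,0,-1.04]' 30; python3 - <<'E'
from h import *
st();snap("side","side1");
for r in robot.look_for("side","bail_grip"): print(r)
E
```

```text
time: 3.4
position: [0.4751, 0.2079, 0.2189]
tool_rot: [0.714, 0.7, 0.0, 0.0]
ft_force: [-0.6, -0.5, 0.9]
grip_width: 0.0871
grip_force: 0.0
3.4 [0.4751 0.2079 0.2189] 
 [[ 0.019  1.     0.   ]
 [ 1.    -0.019  0.   ]
 [ 0.     0.    -1.   ]] 
q [0.197 0.385 1.697 0.    1.06  0.216] F [-0.6 -0.5  0.9] w 0.08712415575443215 0.0
{'extent': [261.9, 256.8, 25.1, 42.8], 'conf': 0.74}
```

```bash
python3 -m jog '[0.087,0,0,0.03,0, 0.087,0,0,0.03,0, 0.087,0,0,0.029,0, 0,0,0,0,0, 0,0,0,0,0, 0,0,0,0,0, 0,0,0,0,0, 0,0,0,0,0]' 40; python3 - <<'E'
from h import *
st()
E
```

```text
time: 4.5
position: [0.4753, 0.2079, 0.1303]
tool_rot: [0.716, 0.698, 0.0, 0.0]
ft_force: [-0.2, 0.0, -0.3]
grip_width: 0.0452
grip_force: 0.0
4.5 [0.4753 0.2079 0.1303] 
 [[ 0.025  1.     0.001]
 [ 1.    -0.025  0.   ]
 [ 0.     0.001 -1.   ]] 
q [ 0.197  0.516  1.783 -0.     0.841  0.222] F [-0.2  0.  -0.3] w 0.04524507105153554 0.0
```

```bash
python3 -m jog '[0,0,0,0,0, 0,0,0,0,0, 0,0,0,0,0, 0,0,0,0,0, 0,0,0,-0.01,0, 0,0,0,-0.02,0, 0,0,0,-0.03,0, 0,0,0,-0.03,0]' 40; python3 - <<'E'
from h import *
st(); a=snap("side","s2"); b=snap("top","t2")
cv2.imwrite("pics/c2.png",np.hstack([cv2.resize(b[190:310,140:250],(400,436),interpolation=2),cv2.resize(a[200:325,200:315],(400,436),interpolation=2)]))
E
```

```text
time: 5.5
position: [0.4748, 0.2078, 0.221]
tool_rot: [0.716, 0.698, -0.0, -0.0]
ft_force: [0.2, -1.0, 0.4]
grip_width: 0.0004
grip_force: 0.0
5.5 [0.4748 0.2078 0.221 ] 
 [[ 0.025  1.    -0.   ]
 [ 1.    -0.025 -0.   ]
 [-0.    -0.    -1.   ]] 
q [0.197 0.382 1.695 0.    1.065 0.222] F [ 0.2 -1.   0.4] w 0.00035410487210952614 0.0
```

View pics/c2.png

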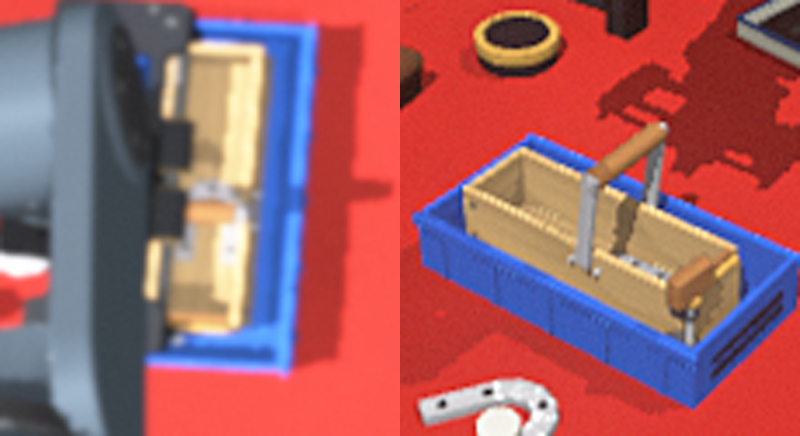

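```bash
python3 - <<'E'
from h import *
p=np.array(robot.get_obs()["position"])
for n,X in dict(tcp=p,tip=p-[0,0,.022],bail=[.475,.21,.1285],bailhi=[.475,.21,.15]).items():
    print(n,proj("side",X),proj("top",X))
print([robot.camera_model(c)for c in("top","side")])
# dowel end-fit: both ends
print(tri((172.8,245.5),(254.6,250.1)),tri((205.5,247.5),(274.8,236.6)))
E
```

```text
tcp [262.91893374 208.26806466] [181.94190889 241.92436018]
tip [263.03381305 216.49805434] [184.09252512 242.92631713]
bail [263.79240687 243.11935328] [189.86986278 246.88179415]
bailhi [263.69215828 235.63973663] [188.03816542 246.0548555 ]
[{'fx': 425.81858454015116, 'fy': 425.81858454015116, 'cx': 281.984283301415, 'cy': 213.4199596561641, 'R': array([[ 0.02578159, -0.99961225,  0.01051992],
       [-0.98524939, -0.02718919, -0.16895087],
       [ 0.16917139, -0.00600893, -0.98556833]]), 't': array([-0.02740557,  0.57668496,  1.08177255])}, {'fx': 437.93788789359, 'fy': 437.93788789359, 'cx': 278.80471020735365, 'cy': 209.93379808915088, 'R': array([[-0.82221457, -0.56913853,  0.00667329],
       [-0.29762402,  0.4199141 , -0.85737511],
       [ 0.485163  , -0.70693245, -0.51464879]]), 't': array([0.47351916, 0.24226653, 1.02540859])}]
(array([0.47497595, 0.2494405 , 0.13221144]), np.float64(0.0044866471581495515)) (array([0.47279695, 0.17124866, 0.12690655]), np.float64(0.004214713030758828))
```

View pics/s2.png

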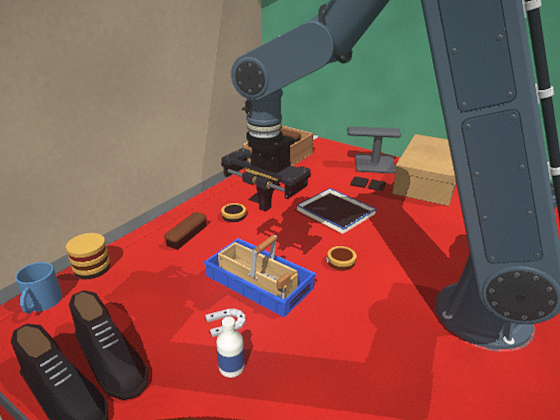

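```bash
python3 - <<'E'
from h import *
a=snap("side","s3"); b=snap("top","t3");st()
cv2.imwrite("pics/c3.png",np.hstack([cv2.resize(b[200:275,140:220],(400,375),interpolation=2),cv2.resize(a[140:230,215:311],(400,375),interpolation=2)]))
E
```

```text
5.7 [0.475  0.2079 0.2203] 
 [[ 0.025  1.     0.001]
 [ 1.    -0.025  0.   ]
 [ 0.     0.001 -1.   ]] 
q [0.197 0.382 1.696 0.    1.062 0.222] F [-0.1 -0.2 -0.1] w 0.0001658135746608996 0.0
```

View pics/c3.png

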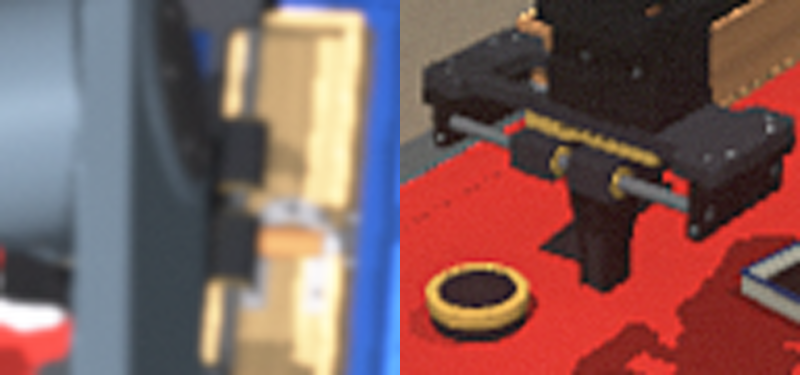

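```bash
python3 -m jog '[0.055,0,0,0,0, 0.055,0,0,0,0, 0.055,0,0,0,0, 0.055,0,0,0,0, 0.055,0,0,0,0, 0.055,0,0,0.01,0, 0.055,0,0,0.02,0, 0.055,0,0,0.03,0, 0.055,0,0,0.03,0, 0.055,0,0,0.003,0, 0,0,0,0,0, 0,0,0,0,0, 0,0,0,0,0, 0,0,0,0,0, 0,0,0,0,0, 0,0,0,0,0, 0,0,0,0,0]' 40; python3 - <<'E'
from h import *
st()
E
```

```text
time: 7.82
position: [0.4751, 0.2079, 0.1268]
tool_rot: [0.716, 0.698, 0.0, 0.0]
ft_force: [0.0, -0.0, 0.9]
grip_width: 0.0102
grip_force: 32.5
7.83 [0.4751 0.2079 0.1268] 
 [[ 0.025  1.     0.   ]
 [ 1.    -0.025  0.   ]
 [ 0.     0.    -1.   ]] 
q [0.197 0.522 1.786 0.    0.833 0.222] F [ 0.  -0.   0.9] w 0.010237477977238396 32.543490529060364
```

```bash
python3 -m jog '[0.05,0,0,0,0, 0.05,0,0,0,0, 0.05,0,0,0,0, 0.05,0,0,0,0, 0.05,0,0,0.012,0, 0.05,0,0,0.012,0, 0,0,0,0,0, 0,0,0,0,0, 0,0,0,0,0, 0,0,0,0,0, 0,0,0,0,0, 0,0,0,0,0, 0,0,0,0,0]' 40; python3 - <<'E'
from h import *
st();a=snap("side","s4")
cv2.imwrite("pics/c4.png",cv2.resize(a[150:310,190:350],(600,600),interpolation=2))
E
```

```text
time: 9.45
position: [0.4752, 0.2079, 0.103]
tool_rot: [0.716, 0.698, 0.0, 0.0]
ft_force: [-1.0, 0.4, 1.5]
grip_width: 0.0145
grip_force: 40.0
9.45 [0.4752 0.2079 0.103 ] 
 [[ 0.025  1.     0.001]
 [ 1.    -0.025  0.   ]
 [ 0.     0.001 -1.   ]] 
q [0.197 0.562 1.803 0.    0.776 0.222] F [-1.   0.4  1.5] w 0.014454528679434434 39.97983802109957
```

View pics/c4.png

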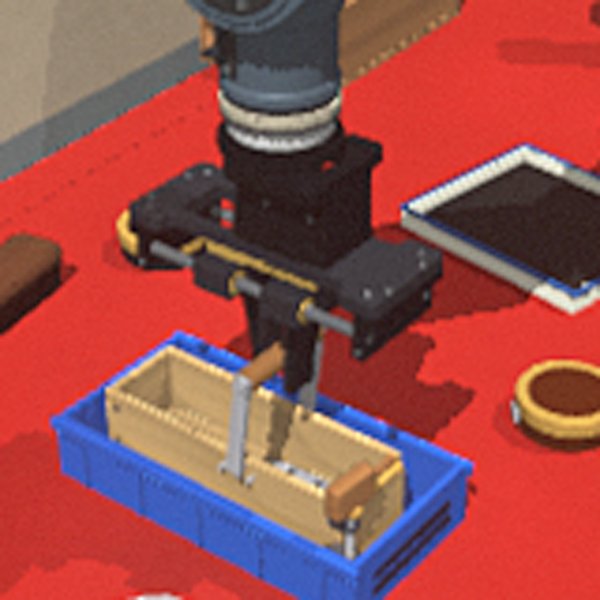

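```bash
python3 -m jog '[0,0,0,0,0, 0,0,0,-0.005,0, 0,0,0,-0.01,0, 0,0,0,-0.02,0, 0,0,0,-0.025,0, 0,0,0,-0.02,0, 0,0,0,-0.01,0, 0,0,0,0,0]' 60; python3 - <<'E'
from h import *
st();a=snap("side","s5");b=snap("top","t5")
cv2.imwrite("pics/c5.png",np.hstack([cv2.resize(b[180:310,130:250],(400,433),interpolation=2),cv2.resize(a[170:300,200:320],(400,433),interpolation=2)]))
E
```

```text
time: 10.5
position: [0.4752, 0.2079, 0.1932]
tool_rot: [0.716, 0.698, 0.0, 0.0]
ft_force: [0.5, 0.2, -5.1]
grip_width: 0.0145
grip_force: 59.9
10.5 [0.4752 0.2079 0.1932] 
 [[ 0.025  1.     0.001]
 [ 1.    -0.025  0.   ]
 [ 0.     0.001 -1.   ]] 
q [0.197 0.42  1.726 0.    0.995 0.222] F [ 0.5  0.2 -5.1] w 0.014479910262577602 59.939629286527634
```

View pics/c5.png

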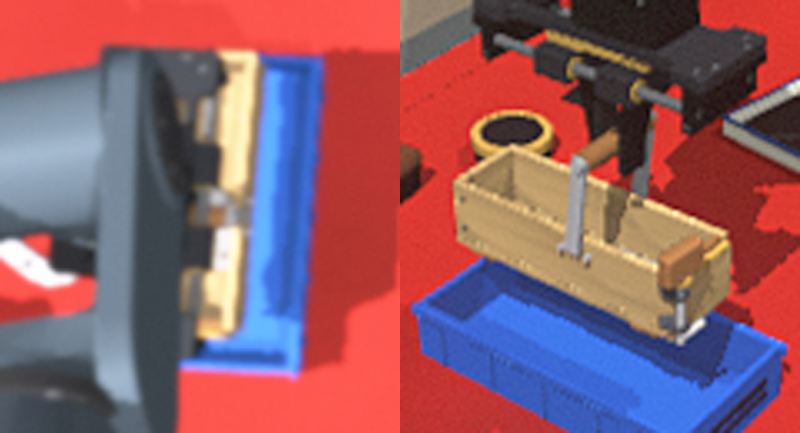

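```bash
python3 -m jog '[0,-0.01,0.003,0,0, 0,-0.025,0.007,0,0, 0,-0.035,0.009,0,0, 0,-0.035,0.009,0,0, 0,-0.035,0.009,0,0, 0,-0.034,0.01,0,0, 0,-0.025,0.007,0,0, 0,-0.01,0.003,0,0, 0,0,0,0,0, 0,0,0,0.02,0, 0,0,0,0.025,0, 0,0,0,0.025,0, 0,0,0,0.015,0, 0,0,0,0.004,0, 0,0,0,0,0]' 60; python3 -m jog '[0,0,0,0.003,0,0,0,0,0.002,0,0,0,0,0,0]'
```

```text
time: 12.48
position: [0.5272, -0.0022, 0.104]
tool_rot: [0.716, 0.698, 0.0, 0.0]
ft_force: [-0.4, 0.1, -4.7]
grip_width: 0.0143
grip_force: 59.9
time: 12.85
position: [0.5268, -0.0025, 0.0989]
tool_rot: [0.716, 0.698, 0.0, 0.0]
ft_force: [1.7, 0.5, -4.0]
grip_width: 0.0145
grip_force: 59.9
```

```bash
python3 -m jog '[0,0,0,0.001,0,0,0,0,0.001,0,0,0,0,0.001,0,0,0,0,0,0]'
```

```text
time: 13.35
position: [0.5274, -0.0031, 0.0979]
tool_rot: [0.716, 0.698, 0.0, 0.001]
ft_force: [-3.8, -2.2, 11.9]
grip_width: 0.0141
grip_force: 60.0
```

```bash
python3 -m jog '[0.055,0,0,-0.002,0, 0.055,0,0,0,0, 0.055,0,0,0,0, 0.055,0,0,0,0, 0.055,0,0,0,0, 0.055,0,0,-0.01,0, 0.055,0,0,-0.02,0, 0.055,0,0,-0.03,0, 0.055,0,0,-0.03,0, 0.055,0.02,-0.046,0,0, 0.055,0.018,-0.046,0,0,0.055,0,0,0,0]'; python3 - <<'E'
from h import *
st();a=snap("side","s6");b=snap("top","t6")
for c in("side","top"):
  for l in("caddy_mid","knob_grip","bail_grip"):
    for r in robot.look_for(c,l)[:2]: print(c,l,round(r["conf"],2),np.round(r["extent"],1))
cv2.imwrite("pics/c6.png",np.hstack([cv2.resize(b[180:300,220:330],(400,436),interpolation=2),cv2.resize(a[140:270,250:370],(400,433),interpolation=2)[:436] if 0 else cv2.resize(a[140:270,250:370],(400,436),interpolation=2)]))
p=np.array([.545,0,0]);
for n,q in dict(knob=[-.11,.038,.078],bail=[-.018,0,.122],rear=[.1,0,.058],gatetop=[-.1,0,.058]).items(): print(n,proj("side",p+q).round(1),proj("top",p+q).round(1))
E
```

```text
time: 14.85
position: [0.4309, 0.0395, 0.188]
tool_rot: [0.715, 0.699, -0.001, -0.002]
ft_force: [0.6, 0.5, 0.4]
grip_width: 0.0551
grip_force: 0.0
14.85 [0.4309 0.0395 0.188 ] 
 [[ 0.023  1.    -0.005]
 [ 1.    -0.023  0.001]
 [ 0.001 -0.005 -1.   ]] 
q [-0.168  0.323  1.927  0.     0.897 -0.145] F [0.6 0.5 0.4] w 0.055123913855005174 0.0
side caddy_mid 0.6 [286.4 225.5  67.7  56.6]
side knob_grip 0.31 [292.4 213.1  21.7  35.8]
side knob_grip 0.28 [337.8 212.4  74.1  41.1]
side bail_grip 0.71 [263.9 191.9  32.1  17.9]
side bail_grip 0.64 [292.5 216.6  21.3  38.4]
top caddy_mid 0.74 [280.4 210.1  27.8  52.2]
top bail_grip 0.49 [283.8 231.1  19.9   7.1]
knob [314.3 233.1] [260.9 266.3]
bail [293.6 203. ] [276.9 228.4]
rear [259.9 210.1] [278.2 187.7]
gatetop [317.9 231.7] [276.1 263.1]
```

View pics/c6.png

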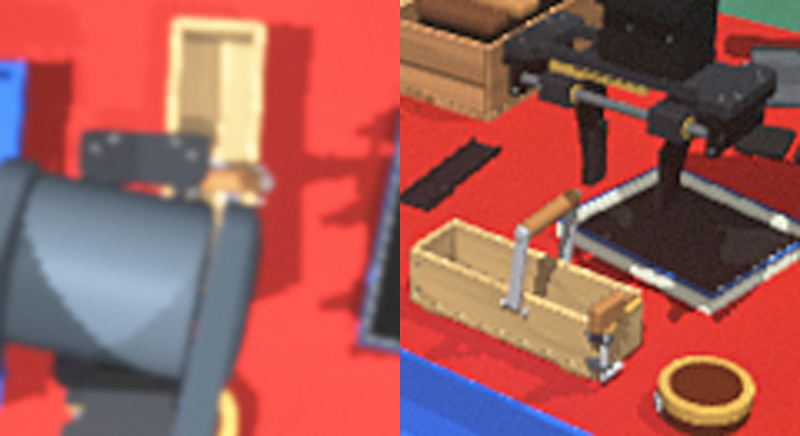

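```bash
python3 - <<'E'
from h import *
p=np.array([.4309,.0395,.188])
for dz in(-.022,0,.005): 
  for s in(-1,1): print(dz,s,proj("side",p+[s*.035,0,dz]).round(1))
E
```

```text
-0.022 -1 [329.  209.4]
-0.022 1 [305.4 201.4]
0 -1 [329.6 201.9]
0 1 [305.7 194. ]
0.005 -1 [329.7 200.1]
0.005 1 [305.8 192.3]
```

```bash
python3 -m jog '[0.055,0.004,0.004,0.03,0, 0.055,0,0,0.04,0, 0.055,0,0,0.03,0, 0.055,0,0,0,0]'; python3 - <<'E'
from h import *
st();a=snap("side","s7")
cv2.imwrite("pics/c7.png",cv2.resize(a[165:265,265:365],(600,600),interpolation=2))
E
```

```text
time: 15.75
position: [0.4387, 0.0417, 0.086]
tool_rot: [0.716, 0.698, -0.002, -0.002]
ft_force: [-0.9, 0.5, 0.4]
grip_width: 0.0552
grip_force: 0.0
15.75 [0.4387 0.0417 0.086 ] 
 [[ 0.025  1.    -0.005]
 [ 1.    -0.025  0.001]
 [ 0.001 -0.005 -1.   ]] 
q [-0.16   0.53   2.002 -0.     0.616 -0.135] F [-0.9  0.5  0.4] w 0.05523804132724782 0.0
```

View pics/c7.png

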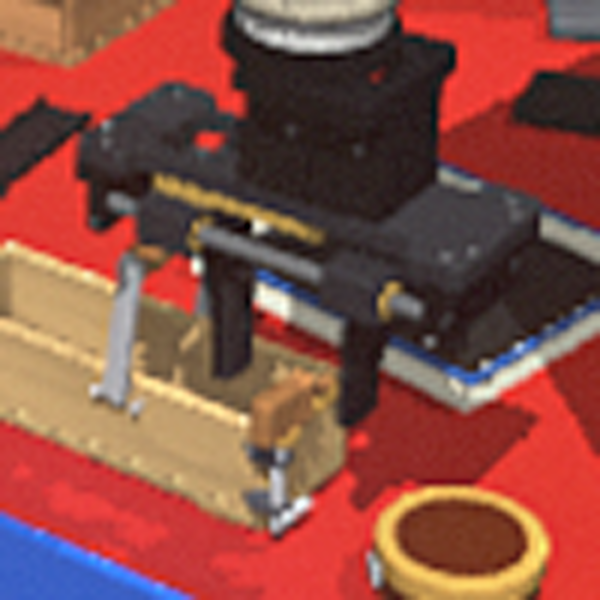

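```bash
python3 - <<'E'
from h import *
for z in(.13,.14,.15,.16):
  print(z,[((proj("side",[.4387+sx*.095,.0317+sy*.0375,z])-[265,165])*6).round(0).tolist() for sx,sy in((1,1),(1,-1),(-1,1),(-1,-1))])
E
```

```text
0.13 [[74.0, 272.0], [166.0, 204.0], [455.0, 410.0], [537.0, 330.0]]
0.14 [[74.0, 253.0], [167.0, 185.0], [457.0, 390.0], [539.0, 311.0]]
0.15 [[74.0, 233.0], [167.0, 166.0], [459.0, 369.0], [541.0, 291.0]]
0.16 [[75.0, 213.0], [168.0, 147.0], [461.0, 348.0], [544.0, 270.0]]
```

```bash
python3 -m jog '[0.055,0.009,0.001,0.004,0, 0.055,0,0,0.008,0, 0,0,0,0,0, 0,0,0,0,0, 0,0,0,0,0, 0,0,0,0,0, 0,0,0,0,0, 0,0,0,0,0, 0,0,0,0,0,0,0,0,0,0]' 20
```

```text
time: 17.05
position: [0.4419, 0.0505, 0.0759]
tool_rot: [0.716, 0.698, 0.0, 0.001]
ft_force: [3.0, -0.9, 0.5]
grip_width: 0.0118
grip_force: 19.8
```

```bash
python3 -m jog '[0,0,0,0,0.9, 0,0,0,0,0.9, 0,0,0,0,0.9, 0,0,0,0,0.9, 0,0,0,0,0.9, 0,0,0,0,0.9, 0,0,0,0,0.9, 0,0,0,0,0.9, 0,0,0,0,0.9, 0,0,0,0,0.9, 0,0,0,0,0.1, 0,0,0,0,0]' 25; python3 - <<'E'
from h import *
print(robot.get_obs()["moment"]);st()
E
```

```text
time: 18.55
position: [0.4412, 0.0505, 0.0758]
tool_rot: [1.0, -0.02, 0.0, 0.0]
ft_force: [1.9, -2.2, 1.9]
grip_width: 0.0115
grip_force: 24.9
[-0.33643059 -0.20693161  0.00917554]
18.55 [0.4412 0.0505 0.0758] 
 [[ 0.999 -0.04   0.   ]
 [-0.04  -0.999 -0.   ]
 [ 0.     0.    -1.   ]] 
q [-0.138  0.553  2.004 -0.     0.585  1.473] F [ 1.9 -2.2  1.9] w 0.011501528787664387 24.902948141098022
```

```bash
python3 -m jog '[0.087,0,0,0,0, 0.087,0,0,0,0, 0.087,0,0,0,0, 0.087,0,0,0,0, 0.087,0,0,-0.02,0, 0.087,0,0,-0.03,0, 0.087,0,0,-0.04,0, 0.087,0,0,-0.03,0, 0.087,0.04,0,0,0, 0.087,0.05,0.008,0,0, 0.087,0.05,0.018,0,0, 0.087,0.045,0.015,0,0, 0.087,0,0,0,0]'; python3 - <<'E'
from h import *
st();a=snap("side","s8");b=snap("top","t8")
cv2.imwrite("pics/c8.png",np.hstack([cv2.resize(b[150:270,220:330],(400,436),interpolation=2),cv2.resize(a[140:270,240:360],(400,436),interpolation=2)]))
E
```

```text
time: 20.18
position: [0.6273, 0.0002, 0.1952]
tool_rot: [1.0, -0.022, 0.001, 0.0]
ft_force: [-0.3, 0.2, 0.1]
grip_width: 0.0872
grip_force: 0.0
20.18 [6.273e-01 2.000e-04 1.952e-01] 
 [[ 0.999 -0.044  0.003]
 [-0.044 -0.999 -0.001]
 [ 0.003  0.    -1.   ]] 
q [-0.178  0.556  1.453 -0.     1.131  1.437] F [-0.3  0.2  0.1] w 0.08722839949768513 0.0
```

View pics/c8.png

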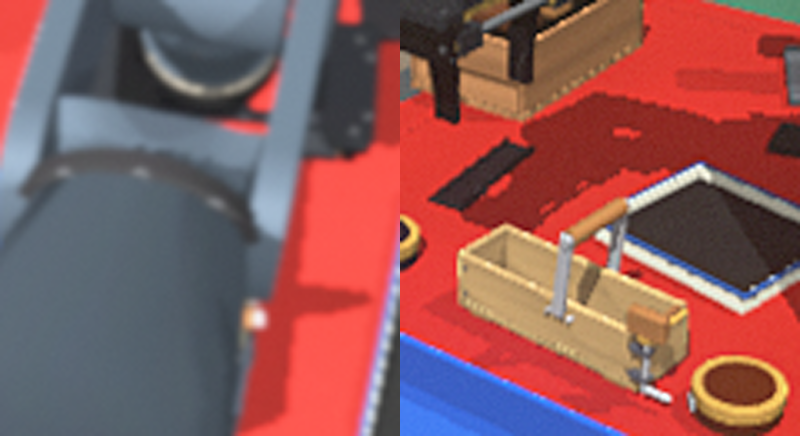

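```bash
cat >> h.py <<'E'
def fit(pts,x0=(.546,-.002,0)):
    from scipy.optimize import least_squares
    def f(s):
        c,n=np.cos(s[2]),np.sin(s[2])
        return np.concatenate([proj("side",[s[0]+c*P[0]-n*P[1],s[1]+n*P[0]+c*P[1],P[2]])-uv for P,uv in pts])
    r=least_squares(f,x0);return r.x*[1,1,57.3],r.fun.round(1)
E
python3 - <<'E'
from h import *
B=[(.1,.033,.058),(.1,-.033,.058),(-.1,-.033,.058),(-.018,.036,.052),(.1,.033,0),(-.1,.033,0)]
for o,C in((250,[(412,252),(460,225),(642,290),(515,308),(415,302),(595,378)]),(240,[(457,252),(505,228),(690,305),(560,312),(460,302),(640,388)])):
    print(fit([(b,np.array([(c[0]-400)/3.333+o,c[1]/3.354+140])) for b,c in zip(B,C)]))
for l in("caddy_mid","knob_grip","bail_grip"):
    for r in robot.look_for("side",l)[:2]: print(l,round(r["conf"],2),np.round(r["extent"],1))
E
```

```text
(array([ 5.45528257e-01,  1.10541350e-03, -2.26849897e+00]), array([-0.3, -0.9, -0.8, -1.8,  0.5,  0.8,  0.5, -1.9, -0.8,  0.6,  0.7,
        2.4]))
(array([ 5.31661179e-01,  2.76902212e-03, -4.68085909e+00]), array([ 0.2,  0. ,  0.3, -1.6, -0.3, -1.1,  0.2, -1.3, -0.3,  1.6, -0.1,
        2. ]))
caddy_mid 0.89 [290.4 230.   66.8  59.2]
caddy_mid 0.23 [342.  259.4  29.7  24.7]
knob_grip 0.55 [314.4 245.7  13.5  32.2]
bail_grip 0.78 [296.8 217.1  25.7  34.4]
```

```bash
python3 -m jog '[0.087,-0.012,0,0.03,0.2, 0.087,-0.012,-0.001,0.04,0, 0.087,0,0,0.03,0, 0.087,0,0,0.02,0, 0.087,0,0,0.008,0, 0.087,0,0,0.004,0, 0.087,0,0,0,0]'
```

```text
time: 21.3
position: [0.6006, 0.0044, 0.0644]
tool_rot: [0.999, -0.039, 0.0, 0.0]
ft_force: [1.2, 0.2, 0.3]
grip_width: 0.087
grip_force: 0.0
```

```bash
python3 -m jog '[0.087,0.003,0.001,0.005,0, 0.087,0,0,0.005,0, 0.087,0,0,0,0]'; python3 - <<'E'
from h import *
robot.camera("side")
for l in("caddy_mid","knob_grip","bail_grip"):
    for r in robot.look_for("side",l)[:1]: print(l,round(r["conf"],2),np.round(r["extent"],1))
E
python3 -m jog '[0.087,0,0,0.005,0, 0.087,0,0,0.005,0, 0.087,0,0,0,0]'
```

```text
time: 21.68
position: [0.6029, 0.0031, 0.0534]
tool_rot: [0.999, -0.039, -0.0, -0.0]
ft_force: [0.4, -0.1, -0.5]
grip_width: 0.087
grip_force: 0.0
caddy_mid 0.85 [291.4 231.2  69.3  59.9]
knob_grip 0.4 [313.5 244.8  12.7  28.5]
bail_grip 0.82 [296.  216.7  25.8  32.2]
time: 22.25
position: [0.6027, 0.0032, 0.0431]
tool_rot: [0.999, -0.039, -0.001, -0.0]
ft_force: [0.8, 0.2, 1.1]
grip_width: 0.0874
grip_force: 0.0
```

```bash
python3 -m jog '[0.087,0,0,0.005,0, 0.087,0,0,0.004,0, 0,0,0,0,0, 0,0,0,0,0, 0,0,0,0,0, 0,0,0,0,0, 0,0,0,0,0,0,0,0,0,0]' 60
```

```text
time: 23.25
position: [0.6036, 0.0028, 0.0349]
tool_rot: [0.999, -0.038, 0.0, 0.0]
ft_force: [2.1, -1.5, -1.0]
grip_width: 0.0653
grip_force: 59.9
```

```bash
cat >> h.py <<'E'
def pitch():
    o=robot.get_obs();p=np.array(o["position"]);robot.camera("side");out=[]
    for l,yo in(("knob_grip",.047),("bail_grip",.006),("gate",.013)):
        L=robot.look_for("side",l)
        best=None
        for r in L:
            c,d=ray("side",*r["extent"][:2]);X=c+d*(p[1]+yo-c[1])/d[1]-p
            print(l,round(r["conf"],2),np.round(r["extent"],0),"rel",X.round(3),"ang",round(np.degrees(np.arctan2(X[2],-X[0])),1))
E
python3 -c "
from h import *
pitch()"
python3 -m jog '[0,0,0,-0.01,0, 0,0,0,-0.02,0, 0,0,0,-0.02,0, 0,0,0,-0.02,0, 0,0,0,-0.01,0, 0,0,0,0,0]'
python3 -c "
from h import *
pitch();print(robot.get_obs()['moment'])"
```

```text
knob_grip 0.48 [314. 246.  16.  32.] rel [-0.176  0.047  0.011] ang 3.7
bail_grip 0.61 [297. 217.  23.  35.] rel [-0.094  0.006  0.052] ang 29.1
gate 0.27 [258. 277. 118.  76.] rel [ 0.044  0.013 -0.222] ang -101.1
time: 24.2
position: [0.6033, 0.0034, 0.1153]
tool_rot: [0.999, -0.039, 0.0, -0.0]
ft_force: [-0.3, 0.1, -4.3]
grip_width: 0.0654
grip_force: 59.9
knob_grip 0.69 [315. 214.  14.  14.] rel [-0.174  0.047  0.03 ] ang 9.9
knob_grip 0.49 [186. 233.  42.  41.] rel [ 0.322  0.047 -0.22 ] ang -145.8
bail_grip 0.86 [297. 194.  23.  37.] rel [-0.092  0.006  0.044] ang 25.7
gate 0.65 [322. 217.  14.  19.] rel [-0.176  0.013  0.005] ang 1.5
[-0.01940373 -0.33436057 -0.00807383]
```

```bash
python3 -m jog '[0,0.004,0.009,0,0, 0,0.01,0.02,0,0, 0,0.014,0.03,0,0, 0,0.016,0.036,0,0, 0,0.016,0.036,0,0, 0,0.016,0.036,0,0, 0,0.012,0.028,0,0, 0,0.007,0.016,0,0, 0,0.003,0.008,0,0, 0,0,0,0.01,0, 0,0,0,0.012,0, 0,0,0,0.003,0, 0,0,0,0,0]'
python3 -c "
from h import *
pitch();print(robot.get_obs()['moment'])"
```

```text
time: 26.02
position: [0.6837, -0.2219, 0.089]
tool_rot: [0.999, -0.038, -0.001, -0.0]
ft_force: [0.1, 0.2, -3.5]
grip_width: 0.0655
grip_force: 59.9
knob_grip 0.71 [331. 181.  14.  12.] rel [-0.178  0.047  0.034] ang 10.7
bail_grip 0.77 [313. 165.  21.  32.] rel [-0.09   0.006  0.048] ang 28.2
gate 0.74 [184. 234.  44.  35.] rel [ 0.552  0.013 -0.462] ang -140.1
gate 0.6 [335. 186.  11.  16.] rel [-0.176  0.013  0.002] ang 0.6
gate 0.21 [258. 279. 116.  77.] rel [ 0.135  0.013 -0.521] ang -104.5
[ 0.06028984 -0.31893066  0.00534845]
```

```bash
python3 -m jog '[0,0,0,0,0, 0,0,0,0,0]' 25; python3 -c "
from h import *
print(robot.get_obs()['moment']);pitch()"
python3 -m jog '[0,0,0,0,0, 0,0,0,0,0]' 14; python3 -c "
from h import *
print(robot.get_obs()['moment']);pitch()"
```

```text
time: 26.48
position: [0.6842, -0.223, 0.0901]
tool_rot: [0.999, -0.039, 0.0, 0.0]
ft_force: [-1.1, -0.0, -2.5]
grip_width: 0.0657
grip_force: 25.0
[-0.03861856 -0.04708805  0.00692774]
knob_grip 0.65 [327. 203.  10.  24.] rel [-0.171  0.047 -0.048] ang -15.5
knob_grip 0.46 [341. 257.  32.  28.] rel [-0.237  0.047 -0.229] ang -44.1
bail_grip 0.64 [315. 176.  26.  25.] rel [-0.099  0.006  0.01 ] ang 5.7
gate 0.36 [329. 205.  11.   7.] rel [-0.16   0.013 -0.074] ang -24.9
time: 26.92
position: [0.6842, -0.223, 0.0899]
tool_rot: [0.999, -0.039, 0.0, 0.0]
ft_force: [0.1, 0.1, -2.3]
grip_width: 0.0657
grip_force: 14.0
[-0.08838043 -0.0309825   0.02618096]
knob_grip 0.48 [329. 197.   9.  11.] rel [-0.174  0.047 -0.023] ang -7.4
bail_grip 0.77 [314. 175.  24.  22.] rel [-0.095  0.006  0.014] ang 8.5
gate 0.45 [329. 204.  12.  12.] rel [-0.16   0.013 -0.068] ang -22.9
```

```bash
python3 -m jog '[0,-0.006,0,-0.009,0, 0,-0.007,0,-0.01,0, 0,-0.008,0,-0.009,0, 0,-0.008,0,-0.009,0, 0,-0.009,0,-0.008,0, 0,-0.009,0,-0.007,0, 0,0,0,0,0]' 14; python3 -c "
from h import *
print(robot.get_obs()['moment']);pitch()
for c in('top','side'):
  robot.camera(c)
  for r in robot.look_for(c,'plate_mid'): print(c,r,at_z(c,*r['extent'][:2],.01))"
```

```text
time: 28.0
position: [0.6372, -0.2199, 0.1433]
tool_rot: [0.999, -0.038, 0.001, 0.001]
ft_force: [2.8, -1.8, 0.5]
grip_width: 0.0657
grip_force: 14.0
[-0.13949153 -0.32679969  0.02885002]
bail_grip 0.45 [331. 171.  30.  22.] rel [-0.109  0.006 -0.007] ang -3.6
top {'extent': [142.7, 249.6, 35.2, 35.9], 'conf': 0.65} [0.47446056 0.36123814 0.01      ]
side {'extent': [225.2, 321.6, 36.8, 24.9], 'conf': 0.65} [0.46566575 0.37098764 0.01      ]
side {'extent': [314.8, 178.6, 53.6, 66.1], 'conf': 0.64} [ 0.66408619 -0.35765772  0.01      ]
```

```bash
cat >> h.py <<'E'
def tilt(yaw=-4.6,verbose=1):
    p=np.array(robot.get_obs()["position"])+[-.005,-.003,.012];robot.camera("side")
    L=[r for r in robot.outline_of("side","caddy_mid")]
    for r in L[:2]:
        M=r["region"].astype(np.uint8);res=[]
        for a in range(-10,80,3):
            best=0
            for du in(-4,0,4):
              for dv in(-6,-3,0,3,6):
                W=np.zeros((420,560),np.uint8)
                R=Rn.from_euler("ZY",[yaw,-a],degrees=True)
                for lo,hi in(((-.1,-.033,.0),(.1,.033,.058)),):
                    C=np.array([[x,y,z] for x in(lo[0],hi[0]) for y in(lo[1],hi[1]) for z in(lo[2],hi[2])])-[.066,0,.045]
                    uv=np.array([proj("side",p+v) for v in R.apply(C)])+[du,dv]
                    cv2.fillConvexPoly(W,cv2.convexHull(uv.round().astype(np.int32)),1)
                best=max(best,(W&M).sum()/(W|M).sum())
            res.append((round(best,3),a))
        print("caddy",round(r["conf"],2),np.round(r["extent"]),sorted(res)[::-1][:4])
E
python3 -c "
from h import *
tilt();st()
print(Rn.from_euler('ZY',[0,-30],degrees=True).apply([-1,0,0]))
r=robot.look_for('side','gate');print(r)"
```

```text
Traceback (most recent call last):
  File "h.py", line 47, in tilt
    uv=np.array([proj("side",p+v) for v in R.apply(C)])+[du,dv]
                 ~~~~^^^^^^^^^^^^
  File "h.py", line 10, in proj
    m=robot.camera_model(cam);p=np.array(m["R"])@np.array(X)+np.array(m["t"])
ValueError: time passes only in moves, steps and waits
```

```bash
sed -i 's/robot.camera_model(cam)/CM(cam)/; s/^from scipy.spatial.*/&\nimport functools\nCM=functools.lru_cache(None)(lambda c: robot.camera_model(c))/' h.py
python3 -c "
from h import *
tilt();st()
print(Rn.from_euler('ZY',[0,-30],degrees=True).apply([-1,0,0]))
r=robot.look_for('side','gate');print(r)"
```

```text
caddy 0.61 [313. 179.  60.  66.] [(np.float64(0.78), 35), (np.float64(0.764), 38), (np.float64(0.762), 41), (np.float64(0.756), 32)]
28.6 [ 0.6375 -0.2194  0.1418] 
 [[ 0.997 -0.077  0.001]
 [-0.077 -0.997 -0.   ]
 [ 0.001  0.    -1.   ]] 
q [-0.497  0.678  1.369  0.     1.094  1.151] F [ 2.6 -1.6  2.5] w 0.06571641723733067 13.985474053770304
[-0.8660254  0.        -0.5      ]
[{'extent': [336.6, 200.9, 11.2, 17.1], 'conf': 0.4}, {'extent': [340.8, 257.4, 26.8, 27.6], 'conf': 0.32}]
```

```bash
python3 -m jog '[0,0,0,-0.005,0, 0,-0.002,0,-0.004,0, 0,0,0,0,0]' 12; python3 -m jog '[0,0,0,0,0, 0,0,0,0,0, 0,0,0,0,0, 0,0,0,-0.008,0, 0,0,0,-0.01,0, 0,0,0,-0.008,0, 0,0,0,0,0, 0,0,0,0,0, 0,0,0,0,0, 0,0,0,0,0, 0,0,0,0,0, 0,0,0,0,0]' 60; python3 -c "
from h import *
print(robot.get_obs()['moment']);tilt()
for c in('top','side'):
  robot.camera(c)
  for r in robot.look_for(c,'plate_mid'): print(c,r,at_z(c,*r['extent'][:2],.01))"
```

```text
time: 29.02
position: [0.6342, -0.2182, 0.1502]
tool_rot: [0.999, -0.039, -0.001, -0.001]
ft_force: [0.5, 0.5, -2.4]
grip_width: 0.0659
grip_force: 12.0
time: 30.52
position: [0.6352, -0.219, 0.1766]
tool_rot: [0.999, -0.039, -0.0, -0.0]
ft_force: [-0.7, -0.0, -3.1]
grip_width: 0.0659
grip_force: 60.0
[ 0.02993815 -0.16498151  0.01247517]
caddy 0.6 [312. 172.  55.  72.] [(np.float64(0.781), 38), (np.float64(0.778), 41), (np.float64(0.768), 44), (np.float64(0.761), 47)]
caddy 0.19 [365. 184.  30.  17.] [(np.float64(0.024), 5), (np.float64(0.021), 8), (np.float64(0.02), 11), (np.float64(0.019), 14)]
top {'extent': [140.7, 249.5, 32.7, 35.2], 'conf': 0.93} [0.47458653 0.36664119 0.01      ]
side {'extent': [224.9, 323.7, 37.9, 27.4], 'conf': 0.91} [0.4620231  0.37624788 0.01      ]
side {'extent': [328.5, 209.0, 18.7, 8.8], 'conf': 0.65} [ 0.51757453 -0.19684449  0.01      ]
```

```bash
python3 -m jog '[0,0,0,0,0, 0,0,0,0,0, 0,0,0,-0.01,0, 0,0,0,-0.015,0, 0,0,0,-0.01,0, 0,0,0,0,0, 0,0,0,0,0]' 60; python3 -c "
from h import *
print(robot.get_obs()['moment']);tilt()
for c in('top','side'):
  robot.camera(c)
  for r in robot.look_for(c,'plate_mid'): print(c,r,at_z(c,*r['extent'][:2],.01))"
```

```text
time: 31.7
position: [0.6349, -0.2189, 0.2117]
tool_rot: [0.999, -0.039, -0.0, -0.0]
ft_force: [-0.5, -0.5, -4.1]
grip_width: 0.0654
grip_force: 60.0
[ 0.00514062 -0.14618508 -0.0047517 ]
caddy 0.8 [314. 159.  59.  75.] [(np.float64(0.793), 38), (np.float64(0.784), 41), (np.float64(0.776), 44), (np.float64(0.761), 35)]
caddy 0.66 [336. 211.  74.  35.] [(np.float64(0.013), 62), (np.float64(0.012), 59), (np.float64(0.011), 56), (np.float64(0.01), 65)]
top {'extent': [142.4, 250.9, 32.5, 36.1], 'conf': 0.68} [0.47093619 0.36176121 0.01      ]
side {'extent': [224.8, 322.1, 36.3, 23.5], 'conf': 0.64} [0.4653975  0.37266854 0.01      ]
side {'extent': [230.4, 347.1, 28.4, 60.0], 'conf': 0.36} [0.4088033 0.4204581 0.01     ]
```

```bash
python3 -c "
from h import *
a=snap('side','s9').astype(int);b=cv2.imread('pics/side0.png').astype(int)
for c in ('side','top'):
  im=snap('top','t9').astype(int) if c=='top' else a
  ref=cv2.imread('pics/top0.png').astype(int) if c=='top' else b
  W=np.zeros((420,560),np.uint8);P=np.array([proj(c,[*q,.006]) for q in((.41,-.12),(.60,-.155),(.575,-.305),(.40,-.265))]).round().astype(np.int32);cv2.fillConvexPoly(W,P,1)
  m=((im.max(2)>90)&(im.max(2)-im.min(2)<45)&(W>0)).astype(np.uint8);m2=((ref.max(2)>90)&(ref.max(2)-ref.min(2)<45)&(W>0))
  n,lab,s,ce=cv2.connectedComponentsWithStats(m);print(c,m2.sum(),[(s[i].tolist(),ce[i].round(1).tolist(),at_z(c,*ce[i],.009).round(3).tolist()) for i in range(1,n) if s[i][4]>5])
  r=cv2.boundingRect(P);print(r)
  if c=='side':
    for v in range(192,236,2): print(v,a[v,296:372:3].max(1).tolist())
"
```

```text
side 213 [([309, 192, 22, 12, 33], [322.0, 196.7], [0.576, -0.257, 0.009]), ([320, 203, 21, 12, 144], [329.1, 207.5], [0.521, -0.208, 0.009]), ([300, 208, 72, 24, 156], [341.2, 220.7], [0.452, -0.159, 0.009])]
(300, 192, 72, 41)
192 [223, 224, 222, 223, 228, 149, 135, 141, 112, 161, 167, 134, 176, 126, 93, 201, 160, 137, 136, 132, 132, 134, 135, 131, 138, 136]
194 [221, 222, 221, 223, 222, 232, 136, 85, 140, 174, 230, 26, 193, 141, 174, 107, 134, 139, 133, 133, 131, 132, 133, 135, 134, 136]
196 [223, 224, 220, 223, 225, 198, 180, 181, 175, 88, 44, 168, 37, 53, 102, 151, 246, 91, 119, 137, 133, 133, 130, 131, 132, 131]
198 [225, 223, 225, 228, 185, 192, 230, 172, 52, 53, 49, 76, 62, 50, 51, 72, 237, 185, 111, 87, 138, 132, 130, 132, 129, 132]
200 [205, 223, 234, 119, 194, 198, 167, 53, 54, 51, 53, 52, 49, 50, 54, 51, 36, 129, 151, 153, 105, 116, 131, 127, 130, 131]
202 [192, 169, 156, 216, 208, 107, 59, 68, 60, 70, 73, 55, 55, 49, 52, 63, 58, 59, 70, 147, 149, 113, 90, 136, 130, 132]
204 [175, 190, 212, 181, 60, 61, 66, 65, 96, 196, 152, 236, 98, 40, 44, 50, 64, 65, 47, 46, 117, 150, 
[... 1385 characters left out ...]
28 [226, 226, 223, 226, 223, 224, 223, 223, 225, 226, 226, 183, 208, 235, 236, 145, 161, 203, 216, 226, 228, 171, 139, 138, 140, 139]
230 [226, 225, 226, 226, 223, 224, 224, 227, 226, 224, 227, 230, 222, 195, 234, 231, 218, 218, 225, 226, 225, 238, 138, 137, 136, 136]
232 [225, 228, 229, 228, 227, 226, 226, 227, 225, 227, 228, 226, 228, 222, 192, 219, 215, 228, 227, 227, 223, 235, 136, 138, 137, 135]
234 [228, 225, 227, 227, 226, 224, 225, 228, 227, 225, 227, 225, 226, 228, 231, 229, 227, 226, 227, 224, 223, 226, 153, 136, 139, 135]
top 298 [([330, 209, 59, 76, 3070], [358.8, 244.6], [0.504, -0.224, 0.009]), ([320, 271, 17, 10, 69], [325.9, 276.5], [0.415, -0.135, 0.009])]
(320, 209, 69, 76)
```

```bash
python3 -m jog '[0,-0.004,-0.009,0,0, 0,-0.009,-0.02,0,0, 0,-0.013,-0.03,0,0, 0,-0.015,-0.036,0,0, 0,-0.015,-0.036,0,0, 0,-0.015,-0.035,0,0, 0,-0.011,-0.025,0,0, 0,-0.007,-0.015,0,0, 0,-0.003,-0.006,0,0, 0,0,0,0.01,0, 0,0,0,0.02,0, 0,0,0,0.015,0, 0,0,0,0.005,0, 0,0,0,0,0]' 60; python3 -c "
from h import *
print(robot.get_obs()['moment']);tilt()"
```

```text
time: 33.85
position: [0.5599, -0.001, 0.1613]
tool_rot: [0.999, -0.039, -0.0, -0.0]
ft_force: [-0.4, -0.2, -3.5]
grip_width: 0.0655
grip_force: 60.0
[ 0.0415157  -0.23069274  0.07674872]
caddy 0.81 [296. 213.  68.  84.] [(np.float64(0.803), 41), (np.float64(0.792), 38), (np.float64(0.79), 44), (np.float64(0.781), 47)]
```

```bash
python3 -m jog '[0,0,0,0.006,0, 0,0,0,0.006,0, 0,0,0,0,0]' 60; python3 -m jog '[0,0,0,0,0, 0,0,0,0,0, 0,0.007,0,0.006,0, 0,0.008,0,0.007,0, 0,0.008,0,0.009,0, 0,0.007,0,0.008,0, 0,0.007,0,0.008,0, 0,0.006,0,0.008,0, 0,0,0,0,0]' 20; python3 -c "
from h import *
print(robot.get_obs()['moment']);tilt()"
```

```text
time: 34.33
position: [0.5593, -0.0004, 0.1491]
tool_rot: [0.999, -0.039, -0.001, -0.0]
ft_force: [0.1, 0.2, -2.6]
grip_width: 0.0654
grip_force: 60.0
time: 35.45
position: [0.6039, -0.0041, 0.1031]
tool_rot: [0.999, -0.039, 0.0, -0.0]
ft_force: [2.7, -1.1, 1.1]
grip_width: 0.0661
grip_force: 20.0
[ 0.17868166 -0.38116261 -0.07348142]
caddy 0.56 [287. 220.  68.  70.] [(np.float64(0.821), 26), (np.float64(0.816), 23), (np.float64(0.799), 32), (np.float64(0.796), 29)]
```

```bash
python3 -m jog '[0,0.006,0,0.008,0, 0,0.006,0,0.009,0, 0,0.005,0,0.009,0, 0,0.004,0,0.009,0, 0,0.004,0,0.009,0, 0,0.003,0,0.009,0, 0,0.002,0,0.008,0, 0,0,0,0,0]' 20; python3 -c "
from h import *
print(robot.get_obs()['moment']);tilt()"
```

```text
time: 36.55
position: [0.6331, -0.0066, 0.0423]
tool_rot: [0.999, -0.038, 0.0, 0.0]
ft_force: [1.1, -0.5, -0.0]
grip_width: 0.0663
grip_force: 20.0
[ 0.06976212 -0.25684211 -0.08353362]
caddy 0.82 [284. 226.  64.  63.] [(np.float64(0.79), 5), (np.float64(0.779), 2), (np.float64(0.775), -1), (np.float64(0.76), 8)]
```

```bash
python3 -m jog '[0,0.001,0,0.003,0, 0,0,0,0.003,0, 0,0,0,0.002,0, 0,0,0,0,0]' 20; python3 -c "
from h import *
print(robot.get_obs()['moment']);tilt()"
```

```text
time: 37.15
position: [0.6345, -0.0065, 0.0366]
tool_rot: [0.999, -0.039, 0.001, 0.0]
ft_force: [-0.3, -0.3, 9.2]
grip_width: 0.066
grip_force: 20.0
[ 0.15935369  0.09247638 -0.06717378]
caddy 0.57 [282. 225.  66.  64.] [(np.float64(0.786), 2), (np.float64(0.776), -1), (np.float64(0.768), -4), (np.float64(0.759), 5)]
caddy 0.36 [306. 238.  13.  31.] [(np.float64(0.078), -4), (np.float64(0.077), -1), (np.float64(0.077), -7), (np.float64(0.076), 14)]
```

```bash
python3 -m jog '[0.087,0,0,-0.001,0, 0.087,0,0,0,0, 0.087,0,0,0,0, 0.087,0,0,0,0, 0.087,0,0,-0.01,0, 0.087,0,0,-0.02,0, 0.087,0,0,-0.04,0, 0.087,0,0,-0.05,0, 0.087,0,0,-0.04,0, 0.087,0,0,0,0]'; python3 - <<'E'
from h import *
st();snap("side","s10");snap("top","t10")
for c in("side","top"):
  for l in("caddy_mid","bail_grip","knob_grip","gate","tin_brown_mid","tin_black_mid","horn_mid","crate"):
    for r in robot.look_for(c,l)[:2]: print(c,l,round(r["conf"],2),np.round(r["extent"],1),at_z(c,*r["extent"][:2],.03).round(3))
M=robot.outline_of("side","caddy_mid")[0]["region"].astype(np.uint8);res=[]
for x in np.arange(.53,.59,.005):
  for y in(-.02,-.015,-.01,-.005,0,.005,.01):
    for a in(-6,-3,0,3,6,9):
      W=np.zeros((420,560),np.uint8);R=Rn.from_euler("ZY",[-4.6,-a],degrees=True)
      # pitch about front bottom edge
      C=np.array([[i,j,k] for i in(-.1,.1) for j in(-.033,.033) for k in(0,.058)])-[-.1,0,0]
      f=np.array([x,y,0])+Rn.from_euler("Z",-4.6,degrees=True).apply([-.1,0,0])
      uv=np.array([proj("side",f+v) for v in R.apply(C)]).round().astype(np.int32)
      cv2.fillConvexPoly(W,cv2.convexHull(uv),1);res.append((round((W&M).sum()/(W|M).sum(),3),round(x,3),y,a))
print(sorted(res)[::-1][:5])
E
```

```text
time: 38.5
position: [0.6367, -0.0067, 0.2019]
tool_rot: [0.999, -0.039, 0.006, 0.001]
ft_force: [0.2, 0.2, -0.0]
grip_width: 0.0873
grip_force: 0.0
38.5 [ 0.6367 -0.0067  0.2019] 
 [[ 0.997 -0.077  0.011]
 [-0.077 -0.997 -0.002]
 [ 0.011  0.001 -1.   ]] 
q [-0.186  0.557  1.428  0.     1.145  1.462] F [ 0.2  0.2 -0. ] w 0.08725299949529423 0.0
side caddy_mid 0.93 [283.8 225.2  70.7  56.3] [ 0.564 -0.009  0.03 ]
side caddy_mid 0.39 [342.6 258.4  26.9  25.5] [0.348 0.035 0.03 ]
side bail_grip 0.82 [288.4 211.6  26.6  34.2] [ 0.596 -0.081  0.03 ]
side knob_grip 0.7 [304.4 240.6  15.5  23.2] [0.473 0.023 0.03 ]
side gate 0.67 [310.8 237.2  12.4  20.5] [ 0.467 -0.001  0.03 ]
side tin_brown_mid 0.57 [341.6 256.8  34.   26. ] [0.353 0.03  0.03 ]
side tin_black_mid 0.74 [233.7 214.1  27.7  16.1] [0.725 0.028 0.03 ]
side horn_mid 0.49 [264.2 194.   30.5  21. ] [ 0.724 -0.128  0.03 ]
side crate 0.81 [258.9 279.4 113.7  78.1] [0.477 0.23  0.03 ]
side crate 0.51 [290.1 211.5  19.   36.6] [ 0.592 -0.084  0.03 ]
top horn_mid 0.56 [344.7 153.2  52.4  12.5] [ 0.755 -0.182  0.03 ]
top crate 0.57 [194.2 242.6  55.8  92.5] [0.495 0.22  0.03 ]
[(np.float64(0.867), np.float64(0.565), -0.005, 0), (np.float64(0.864), np.float64(0.57), -0.005, 0), (np.float64(0.861), np.float64(0.565), 0, 3), (np.float64(0.857), np.float64(0.57), -0.01, 0), (np.float64(0.846), np.float64(0.56), 0.005, 3)]
```

```bash
python3 -c "
from h import *
robot.camera('side')
print([(r['extent'],r['conf']) for r in robot.look_for('side','plate_mid')])
print(robot.hand_in())"
```

```text
[([225.2, 322.0, 40.7, 24.7], 0.75), ([328.8, 207.9, 16.9, 9.9], 0.45)]
the job is handed in; nothing more can be done
None
```

The job is handed in at about 38.6 s: the smaller plate is lying in the white tray, and the caddy is unlatched, level and free-standing on the red lid, clear of tray and crate. I confirmed the final state from detections and pixel values, as my ten picture views were already used.

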